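# First-in-first-out restocking of a reagent lane

### The arm

A 7-joint arm with a two-finger parallel gripper is mounted at the origin on the work surface. World frame = base frame: x ahead of the robot, y to its left, z up, the work surface at z = 0. Lengths are in mm, angles in rad, forces in N, time in s.
With the tool pointing down it reaches from about 400 to 900 mm from the base axis. Payload 5.5 kg.
Tool frame: the origin (TCP) lies between the finger pads; the fingertips stand 14 mm ahead of it and the grasp point (between the pads) lies 5 mm behind it; z points along the fingers, y is the line along which they close (so a half turn about z gives the same grasp; the last joint's range is limited). The gripper opens to 92 mm and grips with 3 to 60 N. Pads are 19 mm wide; open, the fingers measure 130 mm over their backs; the gripper's body (75 mm by 190 mm) begins 47 mm behind the grasp point.
Start: joints at [-1.082, 0.501, -0.427, 1.55, 0.221, 1.138, -0.21], TCP at [145.488, 633.508, 240.729] pointing down, gripper open.
Joint ranges: [-2.88, 2.88], [-0.31, 2.03], [-1.54, 1.56], [0.2, 2.42], [-1.41, 4.55], [0.19, 2.02], [-2.57, 2.57]. Speed limits (rad/s): [2.57, 2.57, 3.14, 3.14, 3.14, 3.14, 3.14].

### API

Orientations are given as a unit quaternion [w, x, y, z].
In Python, from cell import ctrl, camera, calibration, workorder, recognise, regions_of gives the robot as it stands.
- The arm moves only by the tool play_rows, never from a script. Its argument "moves" is a list of rows, each a list of 6 numbers: the shift along the world's x, y, z in m, then the turn, a rotation vector about the world's x, y, z in degrees. A call has 1 to 12 rows; each row is the pose to reach, as a shift and turn from the pose commanded when the call began; what a row does not reach only later rows make up. A row lasts 1/8 s, in which the tool goes at most 62.5 mm and 10.7 degrees, less where a joint would pass 70% of its speed; a pose out of reach is approached as far as the arm can. A call with a gripper value outside its range is refused whole. "hand" is the opening, from 0 (shut) to 1 (fully open), set as the call begins (left out, the last holds). The fingers move at their own pace and stop on an object; "newtons" is the grip in N (left out, the last holds). Time passes only in rows, so rows that repeat a pose let the fingers close. It gives the time, the measured TCP pose, the force and the opening at its end, in the units of the state.
- ctrl.sense(): the state, without advancing time (a new reading comes with each control period).
- camera(name): name is "scene" or "top"; returns the picture (420x560x3 uint8, red, green, blue); there is no depth.
- calibration(name): a dict with "intrinsics" (3x3 intrinsics, pixels), "dist" ([k1, k2, p1, p2, k3] as OpenCV has them; the pictures are not rectified), "cam_to_world" (4x4, takes a point from camera to world coordinates). Camera axes: x right, y up, looking along -z (the intrinsics and any distortion apply to the point x, -y, -z); pixel columns grow to the right and rows downward; lengths in mm; the calibration is good to about 2 mm. A picture is of the moment at which its call begins. calibration takes no time and is no camera call.
- workorder.hand_in(): hands the job in, once; it reports no verdict.
Trained networks look in the newest picture that a camera, given by its name, has taken for a name from the list of things; names that differ only in an ending like _2 or _b are one class to them, and where a whole thing is asked for, a point or a joint stands for the part that bears it (a point fixed in the world has none). Each returns a list of dicts, best first, with "conf" (0 to 1); they miss things now and then, are a little off and sometimes report something else, mostly with a low value. They report only what shows in the picture. A call takes as long as a camera call. They do not tell look-alikes from the thing itself.
- recognise(target, camera): "box" ([left, top, right, bottom] in pixels, round what is visible of it).
- regions_of(target, camera): "mask" (420x560 bool, what is visible of it) and "box" ([left, top, right, bottom] in pixels, round what is visible of it).
The state is a dict: "time": time; "joints": joint angles; "qd": joint speeds; "joint_torque": joint torques, N m; "ee_pos": TCP position; "orientation": TCP orientation; "ft_force": force on the tool from outside, world axes, zero at the start; "wrist_torque": the same for the moment, N m; "opening": finger opening in mm.
Only numpy, scipy, OpenCV 4.12 (cv2) and the standard library are available. Lean on these libraries where they do the work, as an engineer would, in place of code of your own. Each camera call takes 0.05 s, during which the arm holds its last target. There are 200 camera calls.

### The job

Restock the lane of rectangular reagent packs first-in-first-out: first slide the two old packs forward until they stand against the lane's front stop and against each other. Then take the new pack out of the cardboard cradle, lower it gently (no dropping) into the lane behind the old ones, and slide it up against them, so that all three stand upright in a closed row. Tip no pack over and leave everything else where it is.

Things in the scene. Friction and masses are not known exactly. Their poses are not given: they have to be found in the camera images.
- lane_front (a point): on the floor (5 mm above the bench) of the fixed aluminium lane, a channel open at the top, that holds the rectangular packs: midway between its side walls, at the inner face of its low front stop (the end nearest the robot; 30 mm above the floor). x runs along the lane to its rear, y across to its left, z up. Inside, the lane is 240 mm long and 47 mm wide.
- lane_rear (a point): on the same lane's floor at the inner face of its rear wall (60 mm tall). The side walls, 4 mm thick, rise to 60 mm above the floor, flush with the packs' tops, then flare outward at 45 degrees for 8 mm more. Fingers do not fit between a pack and the side walls: packs in the lane are gripped or pushed on the faces that look along it.
- lane2: a second lane of the same make, beside the first (left or right), with round jars in it; origin on the bench under its centre; not to be used
- pack_a_center (a point): old pack nearest the front stop. white rectangular reagent pack, 50 mm along its x, 40 mm along its y, 60 mm tall, 100 to 210 g, with a grey band and a flat grey disc on top; this is its centre, 30 mm above its underside, z up. It stands in the lane, x along the lane, 15 to 40 mm short of the stop.
- pack_b_center (a point): old pack behind the first, same kind. white rectangular reagent pack, 50 mm along its x, 40 mm along its y, 60 mm tall, 100 to 210 g, with a grey band and a flat grey disc on top; this is its centre, 30 mm above its underside, z up. It stands in the lane, x along the lane, with free lane behind it (at least 65 mm).
- pack_new_center (a point): new pack, same kind. white rectangular reagent pack, 50 mm along its x, 40 mm along its y, 60 mm tall, 100 to 210 g, with a grey band and a flat grey disc on top; this is its centre, 30 mm above its underside, z up. At the start it stands in the cardboard cradle, x along the cradle's x.
- stand: cardboard cradle fixed to the bench, left or right of the lanes; origin on the bench under its middle. Floor 5 mm thick; two upright walls (4 mm thick, 44 mm wide, up to 70 mm above the bench, 5 mm above the pack's top) stand 56 mm apart, before and behind the pack along x. Both y sides are open: the pack can be gripped only there, across its 40 mm width.
- stand_pad (a point): centre, on the upper face, of the cradle's flat empty cardboard flap, 170 mm (x) by 100 mm (y), 5 mm above the bench, running on from the cradle along +x (from 33 to 203 mm from the cradle's origin): a clear place to set the pack down. Axes as the cradle's.
- rack: white stepped tube rack, 100 x 150 x 65 mm, with green caps up to 79 mm, fixed, on the side of the lanes opposite to the cradle; origin under its centre
- round1_center (a point): amber round jar, 40 mm across, 56 mm tall, standing in the other lane; centre; to be left alone
- round2_center (a point): second amber round jar of the same size in the other lane; centre; to be left alone
- dropper_center (a point): slim amber bottle, 34 mm across, 70 mm tall, standing behind the stocked lane; centre; to be left alone
- beaker_center (a point): clear cup, 56 mm across, 60 mm tall, standing on the bench beyond the tube rack; centre; to be left alone
- marker_center (a point): marker pen, about 108 mm long, 14 mm thick, lying beside the tube rack; centre; to be left alone
- jar_center (a point): white jar, 60 mm across, 75 mm tall, beyond the clear cup; centre; to be left alone
Things that resemble listed ones, but are neither listed nor needed, are in the scene too. What is shaped like the part that bears pack_a_center but red is not meant. Leave any yellow look-alike of the part that bears pack_b_center alone.

How it is judged (in metres and radians):
On the way, in this order (a step that is already met when the one before it is completed fails the run):
1. both old packs stand forward, the first within 6 mm of the front stop and the second within 7 mm of the first (y of pack_a_center in the frame of lane_front between -0.01 and 0.01 m and z of pack_a_center in the frame of lane_front between 0.02 and 0.036 m and angle between each of pack_a_center, pack_b_center's own z axis and vertical below 0.12 rad and y of pack_b_center in the frame of lane_front between -0.01 and 0.01 m and z of pack_b_center in the frame of lane_front between 0.02 and 0.036 m and x of pack_a_center in the frame of lane_front below 0.031 m and x of pack_b_center in the frame of lane_front above 0.06 m and distance between pack_a_center and pack_b_center below 0.057 m), for 0.2 s.
2. the new pack stands upright on the lane's floor behind the old ones (y of pack_new_center in the frame of lane_front between -0.01 and 0.01 m and z of pack_new_center in the frame of lane_front between 0.02 and 0.036 m and angle between pack_new_center's own z axis and vertical below 0.12 rad and x of pack_new_center in the frame of lane_front above 0.11 m and angle between the x axis of pack_new_center and the x axis of lane_front, either way round below 0.15 rad), for 0.2 s.
At the end, for the whole second after the job is handed in: All three packs stand upright and at rest on the lane's floor in a closed row: first old pack within 6 mm of the front stop, second old pack behind it and the new pack last, in line with the lane, with gaps of less than 7 mm; nothing is held (all of step 1 and all of step 2 and distance between pack_b_center and pack_new_center below 0.057 m and linear speed of each of pack_a, pack_b, pack_new below 0.02 m/s); the robot touches nothing.
It fails at once if another thing on the bench or in the other lane is shifted by more than 30 mm (distance of any of round1_center, round2_center, dropper_center, beaker_center, marker_center, jar_center from where it was at the start of the episode above 0.03 m).
It fails at once if a pack is tipped over (more than 35 degrees) (angle between any of pack_a_center, pack_b_center, pack_new_center's own z axis and vertical above 0.6 rad).
It fails at once if the new pack is dropped into the lane (faster than 0.35 m/s inside it) (x of pack_new_center in the frame of lane_front between 0 and 0.24 m and y of pack_new_center in the frame of lane_front between -0.03 and 0.03 m and z of pack_new_center in the frame of lane_front below 0.07 m and linear speed of pack_new above 0.35 m/s).
It also fails if it takes over 72 s, if anything falls off the work surface, if the arm or the gripper's body presses on something with over 40 N, if the wrist force passes 120 N, or if a joint passes its speed limit or range.

## Working session

There is one attempt and no reset: what is moved stays moved. The work goes in short steps, Python scripts to look and compute and a tool call to move; the robot and the scene stay as the last step left them, time stands still between calls to the robot, and variables do not carry over. Pictures are saved under pics/ and viewed, on a budget of 10 in all, crops included, one or two more only if the job needs it, and the job is handed in when it is done.

Besides the shell and the picture viewer there is one more tool, called as name(argument=value, ...) on one line, values as JSON. play_rows: Moves the arm, as the interface text tells. Its arguments: {"type":"object","properties":{"moves":{"type":"array","items":{"type":"array","items":{"type":"number"}}},"hand":{"type":"number"},"newtons":{"type":"number"}},"required":["moves"]}

```bash
mkdir -p pics; cat > h.py <<'E'
import numpy as np, cv2
from cell import ctrl, camera, calibration, workorder, recognise, regions_of
def snap(n,f):
    im=camera(n); cv2.imwrite('pics/'+f,im[:,:,::-1]); return im
def ray(n,uv):
    c=calibration(n);K=np.array(c['intrinsics'],float);T=np.array(c['cam_to_world'],float)
    p=cv2.undistortPoints(np.array(uv,float).reshape(-1,1,2),K,np.array(c['dist'],float)).reshape(-1,2)
    d=np.c_[p[:,0],-p[:,1],-np.ones(len(p))]@T[:3,:3].T
    return T[:3,3],d
def at(n,uv,z):
    o,d=ray(n,uv); return o+d*((z-o[2])/d[:,2])[:,None]
def proj(n,P):
    c=calibration(n);K=np.array(c['intrinsics'],float);T=np.array(c['cam_to_world'],float)
    q=(np.array(P,float).reshape(-1,3)-T[:3,3])@T[:3,:3]
    q=q*[1,-1,-1]
    return cv2.projectPoints(q,np.zeros(3),np.zeros(3),K,np.array(c['dist'],float))[0].reshape(-1,2)
E
python3 - <<'E'
from h import *
a=snap('scene','s1.png');b=snap('top','t1.png')
s=ctrl.sense();print({k:np.round(s[k],3) for k in s})
for n in('scene','top'):
    c=calibration(n);print(n,np.round(c['cam_to_world'],2).tolist())
    for t in ('pack_a_center','pack_new_center','stand','lane2','rack','dropper_center'):
        print(n,t,[(np.round(r['box']).tolist(),round(r['conf'],2)) for r in recognise(t,n)])
E
```

```text
{'time': np.float64(0.1), 'joints': array([-1.082,  0.502, -0.427,  1.551,  0.221,  1.138, -0.21 ]), 'qd': array([ 0.   , -0.001, -0.001, -0.002, -0.   ,  0.001,  0.001]), 'joint_torque': array([-1.0000e-02, -5.6788e+01, -5.8380e+00, -2.7992e+01, -6.9000e-02,
        2.4000e-02,  0.0000e+00]), 'ee_pos': array([145.437, 632.894, 239.787]), 'orientation': array([-0.   ,  0.113,  0.994, -0.001]), 'ft_force': array([ 0.41 , -0.119, -0.608]), 'wrist_torque': array([-0.   , -0.065, -0.006]), 'opening': np.float64(91.638)}
scene [[-0.16, -0.78, 0.61, 1316.19], [0.99, -0.13, 0.09, 63.26], [0.0, 0.62, 0.79, 1020.22], [0.0, 0.0, 0.0, 1.0]]
scene pack_a_center [([374.0, 154.0, 396.0, 183.0], 0.66), ([328.0, 185.0, 347.0, 208.0], 0.58)]
scene pack_new_center [([164.0, 184.0, 194.0, 214.0], 0.6), ([413.0, 190.0, 436.0, 204.0], 0.57), ([334.0, 270.0, 348.0, 292.0], 0.4)]
scene stand [([380.0, 182.0, 438.0, 280.0], 0.9)]
scene lane2 [([248.0, 167.0, 296.0, 260.0], 0.97), ([166.0, 186.0, 194.0, 216.0], 0.71), ([278.0, 169.0, 291.0, 196.0], 0.39)]
scene rack [([156.0, 156.0, 225.0, 193.0], 0.72)]
scene dropper_center [([330.0, 272.0, 348.0, 293.0], 0.83)]
top [[0.03, 0.97, -0.22, 320.52], [-1.0, 0.03, -0.0, -25.57], [0.0, 0.22, 0.98, 1145.27], [0.0, 0.0, 0.0, 1.0]]
top pack_a_center [([222.0, 224.0, 246.0, 252.0], 0.88), ([172.0, 281.0, 193.0, 306.0], 0.75)]
top pack_new_center [([129.0, 230.0, 157.0, 262.0], 0.59)]
top stand [([123.0, 172.0, 191.0, 265.0], 0.93), ([285.0, 222.0, 304.0, 241.0], 0.4)]
top lane2 [([280.0, 163.0, 317.0, 269.0], 0.73)]
top rack [([362.0, 233.0, 434.0, 278.0], 0.78)]
top dropper_center [([220.0, 136.0, 233.0, 157.0], 0.52)]
```

```bash
ls . pics
```

```text
.:
h.py
pics

pics:
s1.png
t1.png
```

```bash
python3 - <<'E'
import cv2
a=cv2.imread('pics/s1.png');b=cv2.imread('pics/t1.png')
cv2.imwrite('pics/t1b.png',cv2.resize(b[120:320,100:320],None,fx=3,fy=3,interpolation=cv2.INTER_CUBIC)[:, :])
cv2.imwrite('pics/s1b.png',cv2.resize(a[140:310,150:450],None,fx=2.6,fy=2.6,interpolation=cv2.INTER_CUBIC))
E
```

```text
(no output)
```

View pics/t1b.png

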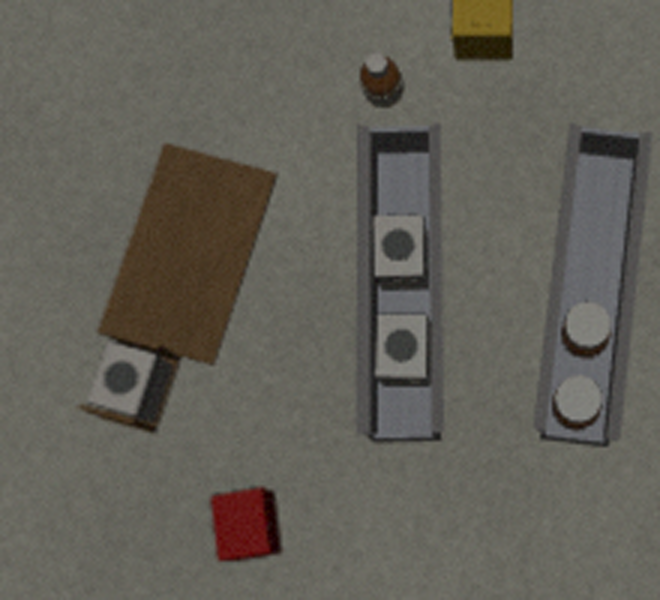

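View pics/s1b.png

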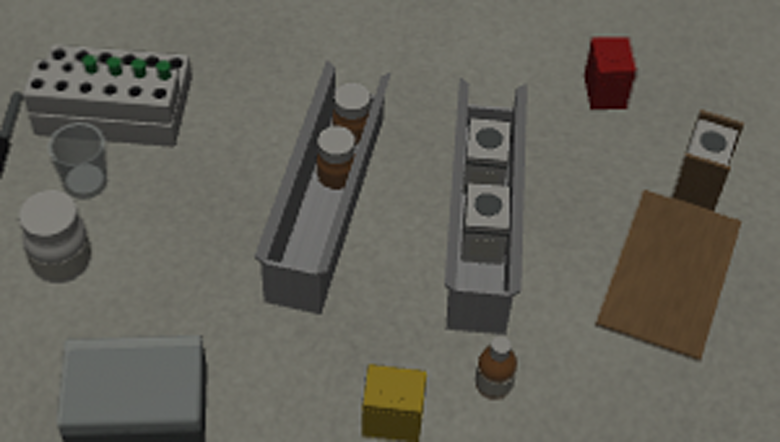

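The top crop shows three white packs: a at full-image pixel (233,235), b at (233,201), both in the lane. The new one is at (140,246), in the cradle. The look-alikes are red at (182,295) and yellow at (260,129), plus lane2 on the right with round jars. White with a grey disc is what the description asks for, and the crop confirms it. Next I'll measure.

```bash
cat > meas.py <<'E'
from h import *
def packs(n,im,box,z=65,thr=None,show=True):
    l,t,r,b=box; k=8
    g=cv2.resize(cv2.GaussianBlur(im[t:b,l:r],(3,3),0),None,fx=k,fy=k,interpolation=cv2.INTER_CUBIC)
    g=cv2.cvtColor(g,cv2.COLOR_RGB2GRAY)
    thr=thr or int(g.min()*.3+g.max()*.7)
    m=(g>thr).astype(np.uint8)
    cs,h=cv2.findContours(m,cv2.RETR_CCOMP,cv2.CHAIN_APPROX_NONE)
    out=[]
    for i,c in enumerate(cs):
        if h[0][i][3]>=0 or cv2.contourArea(c)<100*k*k: continue
        q=(cv2.boxPoints(cv2.minAreaRect(c))+.5)/k-.5+[l,t]
        W=at(n,q,z); e=[W[1]-W[0],W[2]-W[1]]
        holes=[d for j,d in enumerate(cs) if h[0][j][3]==i and cv2.contourArea(d)>15*k*k]
        dc=None
        if holes:
            M=cv2.moments(max(holes,key=cv2.contourArea)); dc=at(n,[((M['m10']/M['m00']+.5)/k-.5+l,(M['m01']/M['m00']+.5)/k-.5+t)],z)[0]
        out.append((W.mean(0),dc,[np.linalg.norm(x) for x in e],[np.degrees(np.arctan2(x[1],x[0])) for x in e]))
    for o in out: print(n,'ctr',np.round(o[0][:2],1),'disc',None if o[1] is None else np.round(o[1][:2],1),'sides',np.round(o[2],1),'ang',np.round(o[3],1))
    return out
E
python3 - <<'E'
from meas import *
a=cv2.imread('pics/s1.png')[:,:,::-1].copy();b=cv2.imread('pics/t1.png')[:,:,::-1].copy()
packs('top',b,(220,180,250,256)); packs('top',b,(126,228,158,264))
packs('scene',a,(326,182,352,245)); packs('scene',a,(408,185,440,212))
# pad
l=ctrl
hsv=cv2.cvtColor(b,cv2.COLOR_RGB2HSV); m=((hsv[...,0]<20)&(hsv[...,1]>90)).astype(np.uint8); m[:,:128]=0;m[:,200:]=0;m[:160]=0;m[238:]=0
m=cv2.morphologyEx(m,cv2.MORPH_OPEN,np.ones((3,3)))
c=max(cv2.findContours(m,0,1)[0],key=cv2.contourArea); q=cv2.boxPoints(cv2.minAreaRect(c));W=at('top',q,5);print('pad',np.round(W[:,:2]),np.round(W.mean(0)),np.degrees(np.arctan2(W[1]-W[0],1))[:0],[ (round(float(np.linalg.norm(W[i]-W[i-1])),1),round(float(np.degrees(np.arctan2(*(W[i]-W[i-1])[[1,0]]))),1)) for i in range(4)])
# lane outer edge points (crop->full), z top of flare ~ 73 mm; from 3x crop
f=lambda u,v:(100+(u+.5)/3-.5,120+(v+.5)/3-.5)
print('flare corners top',np.round(at('top',[f(358,127),f(440,124),f(441,438),f(357,437)],71)[:,:2]))
print('floor corners',np.round(at('top',[f(378,152),f(429,152),f(433,437),f(378,437)],5)[:,:2]), np.round(at('top',[f(372,437),f(440,437)],35)[:,:2]))
g=lambda u,v:(150+(u+.5)/2.6-.5,140+(v+.5)/2.6-.5)
print('scene flare',np.round(at('scene',[g(460,80),g(526,85),g(521,294),g(446,287)],71)[:,:2]))
print('scene rear wall top inner', np.round(at('scene',[g(455,290),g(513,292)],65)[:,:2]))
print('dropper',at('top',[f(376,62)],70)[0].round(), 'red',at('top',[f(245,520)],55)[0].round())
E
```

```text
top ctr [494.3  75.9] disc [493.5  75.9] sides [49.4 37.4] ang [  1.7 -89.7]
top ctr [588.8  80.5] disc [574.  82.] sides [41.5 77.6] ang [ -88.5 -177.6]
top ctr [470.3 299.9] disc [462.9 291.3] sides [62.6 63.3] ang [ -5.4 -99.9]
scene ctr [574.3  82.6] disc [573.4  82.1] sides [47.8 38.4] ang [-177.1   94.6]
scene ctr [494.   75.1] disc [492.8  75.9] sides [47.3 39.5] ang [-178.3   92.3]
scene ctr [472.5 298.9] disc [461.7 291.2] sides [88.6 64.6] ang [179.7  99.5]
scene ctr [478.6 261.9] disc None sides [24.3 88.6] ang [99.5 -0.4]
pad [[507. 330.]
 [677. 291.]
 [646. 194.]
 [478. 237.]] [577. 263.   5.] [] [(97.9, 73.0), (174.5, -13.1), (101.2, -107.4), (173.5, 165.9)]
flare corners top [[669. 118.]
 [673.  52.]
 [422.  41.]
 [421. 106.]]
floor corners [[669. 109.]
 [670.  65.]
 [428.  52.]
 [427.  97.]] [[424.  98.]
 [426.  44.]]
scene flare [[427.  41.]
 [423. 106.]
 [672. 120.]
 [675.  54.]]
scene rear wall top inner [[673.  62.]
 [667. 113.]]
dropper [725. 106.  70.] red [357. 189.  55.]
```

Results: a (493,76), b (574,82) and new pack (462,291). Cradle yaw is about -13.7°. The lane front is about (427.5,73.8) at about +2.9°. First move: go above the gap behind pack b with the fingers closed and tool y along the lane.

play_rows(moves=[[0.487,-0.549,0,0,0,-74.1],[0.487,-0.549,0,0,0,-74.1],[0.487,-0.549,0,0,0,-74.1],[0.487,-0.549,0,0,0,-74.1],[0.487,-0.549,0,0,0,-74.1],[0.487,-0.549,0,0,0,-74.1],[0.487,-0.549,0,0,0,-74.1],[0.487,-0.549,0,0,0,-74.1],[0.487,-0.549,0,0,0,-74.1],[0.487,-0.549,0,0,0,-74.1],[0.487,-0.549,0,0,0,-74.1],[0.487,-0.549,0,0,0,-74.1]], hand=0)

```text
time: 2.2
ee_pos: [634.1, 81.5, 240.9]
orientation: [0.001, 0.689, 0.724, 0.0]
ft_force: [-0.1, 0.6, -1.6]
opening: 0.6
```

play_rows(moves=[[0,0,-0.05,0,0,0],[0,0,-0.1,0,0,0],[0,0,-0.14,0,0,0],[0,0,-0.14,0,0,0],[0,0,-0.14,0,0,0]])

```text
time: 2.82
ee_pos: [633.7, 84.8, 102.3]
orientation: [0.001, 0.689, 0.725, 0.001]
ft_force: [1.0, 0.6, 1.1]
opening: 0.3
```

```bash
python3 - <<'E'
from meas import *
s=ctrl.sense();print(s['time'],s['ee_pos'],s['ft_force'])
a=snap('scene','s2.png')
cv2.imwrite('pics/s2b.png',cv2.resize(a[150:290,290:390],None,fx=5,fy=4.2,interpolation=cv2.INTER_CUBIC)[:,:,::-1])
E
```

```text
2.825 [633.66900407  84.75374933 102.31950717] [1.00956052 0.5940441  1.14692357]
```

View pics/s2b.png

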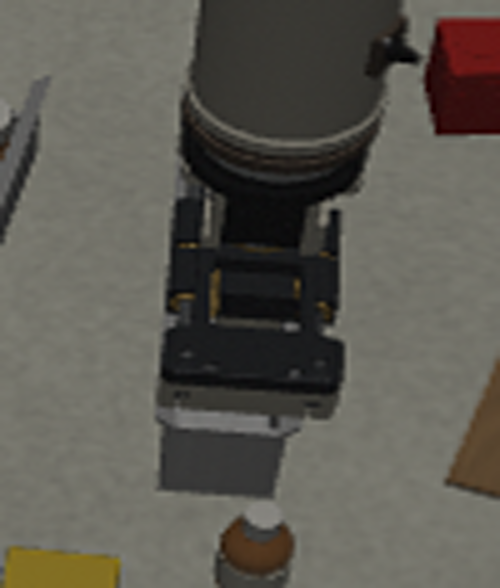

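The arm hides the lane, but the gripper lines up with the lane centreline (y 84.8 against 84.2). I'll descend with the force checked.

play_rows(moves=[[0,0,-0.02,0,0,0],[0,0,-0.04,0,0,0],[0,0,-0.055,0,0,0],[0,0,-0.068,0,0,0],[0,0,-0.068,0,0,0]])

```text
time: 3.5
ee_pos: [631.2, 84.3, 30.9]
orientation: [-0.001, 0.689, 0.725, -0.001]
ft_force: [-0.8, 0.2, 0.8]
opening: 0.7
```

play_rows(moves=[[-0.008,-0.0004,0,0,0,0],[-0.016,-0.0008,0,0,0,0],[-0.024,-0.0012,0,0,0,0],[-0.032,-0.0016,0,0,0,0],[-0.04,-0.002,0,0,0,0],[-0.04,-0.002,0,0,0,0]])

```text
time: 4.25
ee_pos: [591.3, 82.5, 32.6]
orientation: [-0.0, 0.689, 0.725, -0.0]
ft_force: [-0.7, -0.5, 0.1]
opening: 0.3
```

play_rows(moves=[[-0.008,-0.0004,0,0,0,0],[-0.016,-0.0008,0,0,0,0],[-0.024,-0.0012,0,0,0,0],[-0.032,-0.0016,0,0,0,0],[-0.038,-0.002,0,0,0,0],[-0.038,-0.002,0,0,0,0]])

```text
time: 5.0
ee_pos: [553.6, 80.5, 32.6]
orientation: [-0.0, 0.689, 0.725, -0.0]
ft_force: [0.6, 1.4, -0.9]
opening: 0.4
```

```bash
python3 - <<'E'
from meas import *
s=ctrl.sense();print(s['time'],s['ee_pos'],s['ft_force'])
b=snap('top','t2.png');a=snap('scene','s3.png')
r=lambda x:cv2.resize(x,(390,580),interpolation=cv2.INTER_CUBIC)[:,:,::-1]
cv2.imwrite('pics/v3.png',np.hstack([r(b[150:290,190:284]),r(a[150:290,290:384])]))
E
```

```text
5.0 [553.62692473  80.47506665  32.62001804] [ 0.59306816  1.37911817 -0.87652382]
```

View pics/v3.png

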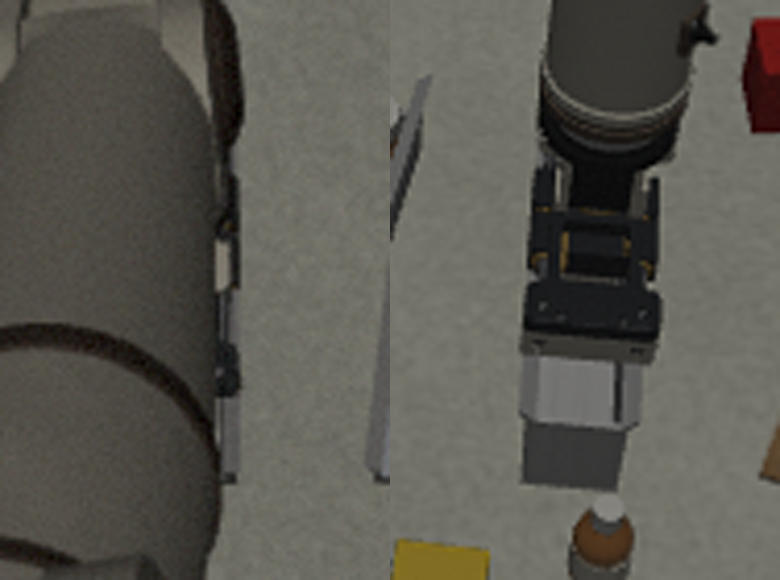

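The lane behind the gripper is empty and everything else is undisturbed. I'll push on in small steps until the force rises.

play_rows(moves=[[-0.003,-0.0002,0,0,0,0],[-0.006,-0.0003,0,0,0,0],[-0.006,-0.0003,0,0,0,0]])

```text
time: 5.48
ee_pos: [548.1, 80.1, 32.7]
orientation: [-0.0, 0.689, 0.725, -0.0]
ft_force: [0.4, -0.1, -0.6]
opening: 0.4
```

play_rows(moves=[[-0.0015,-0.0001,0,0,0,0],[-0.003,-0.0002,0,0,0,0],[-0.003,-0.0002,0,0,0,0]])

```text
time: 5.85
ee_pos: [546.4, 80.0, 33.1]
orientation: [0.001, 0.689, 0.725, 0.001]
ft_force: [3.2, 0.1, -0.1]
opening: 0.5
```

Force is starting to rise near the predicted end (546). A little more to confirm.

play_rows(moves=[[-0.0015,-0.0001,0,0,0,0],[-0.003,-0.0002,0,0,0,0],[-0.003,-0.0002,0,0,0,0]])

```text
time: 6.22
ee_pos: [546.1, 80.0, 34.1]
orientation: [0.002, 0.689, 0.725, 0.003]
ft_force: [6.8, 0.2, 0.4]
opening: 0.5
```

It has stopped against the row: no further travel, and the force has doubled. I'll back off, lift and go above the new pack.

play_rows(moves=[[0.01,0.0005,0,0,0,0],[0.02,0.001,0.0,0,0,0],[0.02,0.001,0.05,0,0,0],[0.02,0.001,0.1,0,0,0],[-0.01,0.05,0.147,0,0,15],[-0.03,0.1,0.147,0,0,30],[-0.06,0.16,0.147,0,0,45],[-0.08,0.211,0.147,0,0,60],[-0.08,0.211,0.147,0,0,73.5],[-0.08,0.211,0.147,0,0,73.5],[-0.08,0.211,0.147,0,0,73.5],[-0.08,0.211,0.147,0,0,73.5]], hand=1)

```text
time: 7.72
ee_pos: [462.0, 290.5, 179.2]
orientation: [-0.001, 0.119, 0.993, -0.001]
ft_force: [1.1, -0.5, 0.7]
opening: 91.6
```

```bash
python3 - <<'E'
from meas import *
s=ctrl.sense();print(s['time'],s['ee_pos'],s['ft_force'],s['orientation'],s['opening'])
b=snap('top','t4.png');a=snap('scene','s4.png')
r=lambda x:cv2.resize(x,(390,520),interpolation=cv2.INTER_CUBIC)[:,:,::-1]
cv2.imwrite('pics/v4.png',np.hstack([r(b[150:310,140:260]),r(a[140:300,320:440])]))
packs('top',b,(220,180,250,272)); packs('scene',a,(326,160,352,245))
E
```

```text
7.725 [462.03228739 290.45995558 179.15621105] [ 1.11739008 -0.53230272  0.72526252] [-8.99052529e-04  1.18605640e-01  9.92940899e-01 -5.14103894e-04] 91.56419697469627
top ctr [529.   77.7] disc [454.3  73. ] sides [ 42.1 197.3] ang [ -88.5 -177.6]
scene ctr [613.3  78.7] disc None sides [76.9 42. ] ang [-175.8   96.4]
scene ctr [453.1  74.3] disc [504.   79.1] sides [ 68.8 152.6] ang [99.5  4.2]
```

View pics/v4.png

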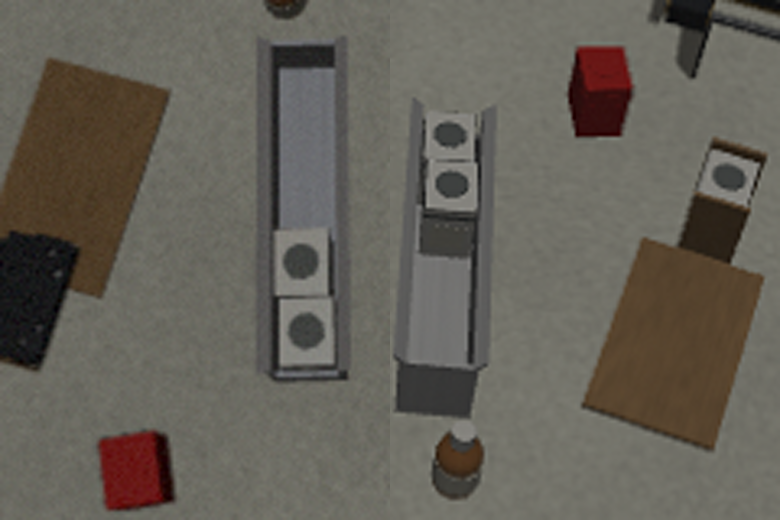

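The row is closed: the old packs' discs are 50 mm apart and a stands at the stop. The new pack is still in the cradle and the look-alikes haven't moved. Now to descend on it.

play_rows(moves=[[0,0.0005,-0.04,0,0,0],[0,0.0005,-0.08,0,0,0],[0,0.0005,-0.11,0,0,0],[0,0.0005,-0.13,0,0,0],[0,0.0005,-0.145,0,0,0],[0,0.0005,-0.145,0,0,0]])

```text
time: 8.57
ee_pos: [461.8, 290.8, 33.8]
orientation: [-0.001, 0.118, 0.993, -0.001]
ft_force: [-0.3, 0.1, -0.4]
opening: 91.8
```

play_rows(moves=[[0,0,0,0,0,0],[0,0,0,0,0,0],[0,0,0,0,0,0],[0,0,0,0,0,0],[0,0,0,0,0,0],[0,0,0,0,0,0],[0,0,0,0,0,0]], hand=0.2, newtons=15)

```text
time: 9.45
ee_pos: [462.5, 291.3, 34.8]
orientation: [-0.0, 0.118, 0.993, -0.0]
ft_force: [-0.8, -0.4, 0.7]
opening: 40.0
```

play_rows(moves=[[0,0,0.015,0,0,0],[0,0,0.04,0,0,0],[0,0,0.07,0,0,0],[0,0,0.088,0,0,0],[0,0,0.088,0,0,0],[0,0,0.088,0,0,0]], hand=0.2)

```text
time: 10.2
ee_pos: [461.9, 290.8, 122.0]
orientation: [-0.0, 0.118, 0.993, -0.0]
ft_force: [0.1, -0.5, -0.5]
opening: 40.0
```

play_rows(moves=[[0.03,-0.007,0,0,0,0],[0.06,-0.015,0,0,0,0],[0.09,-0.022,0,0,0,0],[0.115,-0.028,0,0,0,0],[0.115,-0.028,-0.02,0,0,0],[0.115,-0.028,-0.045,0,0,0],[0.115,-0.028,-0.065,0,0,0],[0.115,-0.028,-0.078,0,0,0],[0.115,-0.028,-0.084,0,0,0],[0.115,-0.028,-0.087,0,0,0],[0.115,-0.028,-0.088,0,0,0],[0.115,-0.028,-0.088,0,0,0]])

```text
time: 11.7
ee_pos: [577.9, 263.5, 35.4]
orientation: [0.0, 0.118, 0.993, 0.0]
ft_force: [-0.1, 0.3, -1.5]
opening: 40.4
```

play_rows(moves=[[0,0,-0.001,0,0,0],[0,0,-0.0015,0,0,0],[0,0,-0.0015,0,0,0]])

```text
time: 12.08
ee_pos: [578.1, 263.5, 34.8]
orientation: [0.001, 0.118, 0.993, 0.0]
ft_force: [-1.9, -0.3, 6.8]
opening: 40.1
```

play_rows(moves=[[0,0,0,0,0,0],[0,0,0,0,0,0],[0,0,0,0,0,0],[0,0,0,0,0,0],[0,0,0.03,0,0,0],[0,0,0.07,0,0,0],[0,0,0.11,0,0,0],[0,0,0.11,0,0,-10],[0,0,0.11,0,0,-20],[0,0,0.11,0,0,-30],[0,0,0.11,0,0,-40],[0,0,0.11,0,0,-50]], hand=1)

```text
time: 13.58
ee_pos: [577.4, 263.3, 143.1]
orientation: [-0.0, 0.529, 0.849, -0.0]
ft_force: [0.8, 0.4, -0.9]
opening: 91.7
```

play_rows(moves=[[-0.05,0.1,0.05,0,0,-10],[-0.1,0.15,0.05,0,0,-20],[-0.1,0.15,0.05,0,0,-30],[-0.1,0.15,0.05,0,0,-40],[-0.1,0.15,0.05,0,0,-40]])

```text
time: 14.2
ee_pos: [476.8, 414.1, 193.3]
orientation: [0.0, 0.784, 0.62, 0.0]
ft_force: [0.6, -1.6, -0.9]
opening: 91.9
```

```bash
python3 - <<'E'
from meas import *
s=ctrl.sense();print(s['time'],s['ee_pos'],s['ft_force'],s['orientation'],s['opening'])
b=snap('top','t5.png');a=snap('scene','s5.png')
r=lambda x:cv2.resize(x,(390,520),interpolation=cv2.INTER_CUBIC)[:,:,::-1]
cv2.imwrite('pics/v5.png',np.hstack([r(b[150:310,120:240]),r(a[140:300,320:440])]))
packs('top',b,(130,185,200,230)); packs('scene',a,(385,200,440,260))
E
```

```text
14.2 [476.77346431 414.07866505 193.26443132] [ 0.55291849 -1.55119632 -0.94770286] [2.41155354e-04 7.84377267e-01 6.20284001e-01 5.48906553e-05] 91.93082850553049
top ctr [578.3 263.5] disc [578.2 263.7] sides [49.2 37.9] ang [ -13.6 -107.7]
top ctr [557.8 186.4] disc None sides [ 55.2 109.2] ang [ -88.5 -176.5]
top ctr [554.6 306.2] disc None sides [ 35.3 109. ] ang [ -88.4 -175. ]
scene ctr [578.2 263.6] disc [577.2 264. ] sides [48.8 39.5] ang [167.1  76.9]
scene ctr [566.4 309.9] disc None sides [179.6  35.9] ang [179.1  99.4]
scene ctr [557.8 227.8] disc None sides [ 67.9 135.2] ang [99.3  0. ]
```

View pics/v5.png

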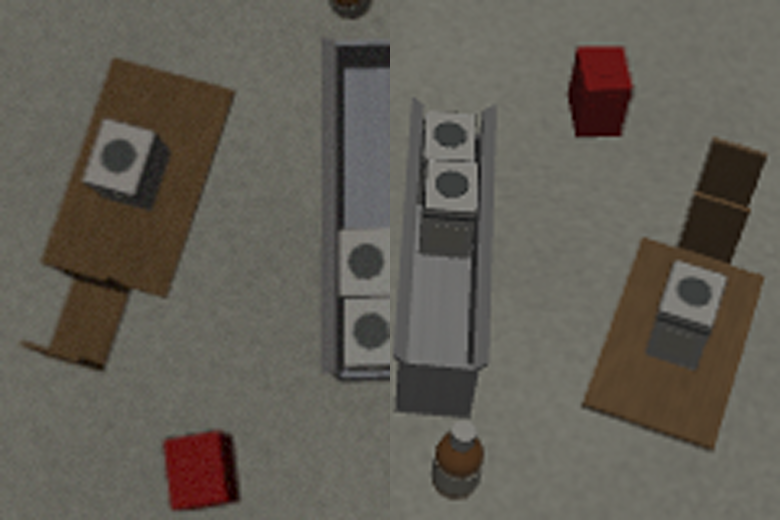

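The pack stands upright on the pad at (578.1,263.6), yaw -13.6°, and the cradle is empty. I'll regrip it across its 50 mm length.

play_rows(moves=[[0.05,-0.075,0,0,0,-0.3],[0.08,-0.12,-0.01,0,0,-0.3],[0.1,-0.15,-0.03,0,0,-0.3],[0.101,-0.15,-0.06,0,0,-0.3],[0.101,-0.15,-0.06,0,0,-0.3],[0.101,-0.15,-0.09,0,0,-0.3],[0.101,-0.15,-0.12,0,0,-0.3],[0.101,-0.15,-0.145,0,0,-0.3],[0.101,-0.15,-0.157,0,0,-0.3],[0.101,-0.15,-0.157,0,0,-0.3]])

```text
time: 15.55
ee_pos: [578.2, 263.7, 36.3]
orientation: [-0.0, 0.787, 0.617, -0.0]
ft_force: [0.7, -0.1, 0.7]
opening: 91.7
```

play_rows(moves=[[0,0,0,0,0,0],[0,0,0,0,0,0],[0,0,0,0,0,0],[0,0,0,0,0,0],[0,0,0,0,0,0],[0,0,0,0,0,0],[0,0,0,0,0,0]], hand=0.3, newtons=15)

```text
time: 16.42
ee_pos: [578.4, 263.4, 36.4]
orientation: [-0.0, 0.787, 0.617, -0.0]
ft_force: [-2.0, 0.4, 2.9]
opening: 50.2
```

play_rows(moves=[[0,0,0.015,0,0,0],[0,0,0.05,0,0,0],[0,0,0.1,0,0,0],[0,0,0.105,0,0,0],[0,0,0.105,0,0,0]], hand=0.3)

```text
time: 17.05
ee_pos: [578.7, 263.3, 142.0]
orientation: [0.0, 0.787, 0.617, 0.001]
ft_force: [-0.3, 0.1, -1.1]
opening: 49.7
```

```bash
python3 - <<'E'
from meas import *
ims={'top':cv2.imread('pics/t4.png'),'scene':cv2.imread('pics/s4.png')}
ys=np.arange(30,135,.5)
for n,im in ims.items():
  im=cv2.cvtColor(im,cv2.COLOR_BGR2GRAY).astype(np.float32)
  for x0,x1 in((540,580),(580,620),(620,660)):
    prof=np.zeros(len(ys));xs=np.arange(x0,x1,2.)
    for x in xs:
      off=0.0506*(x-600)   # straighten along the lane
      uv=proj(n,np.c_[np.full(len(ys),x),ys+off,np.full(len(ys),70.6)]).astype(np.float32)
      prof+=cv2.remap(im,uv[:,0],uv[:,1],cv2.INTER_LINEAR).ravel()/len(xs)
    g=np.gradient(cv2.GaussianBlur(prof[None],(1,1),0)[0],.5)
    pk=[(float(ys[i]),round(float(g[i]),1)) for i in range(2,len(ys)-2) if abs(g[i])==max(abs(g[i-2:i+3])) and abs(g[i])>1.2]
    print(n,x0,x1,pk)
E
```

```text
top 540 580 [(49.5, -4.9), (58.5, 8.6), (98.5, -27.1), (103.0, 12.3), (104.5, 12.1), (115.5, 8.6)]
top 580 620 [(49.0, -7.1), (58.5, 8.7), (63.5, -1.3), (67.5, 1.7), (99.5, -26.1), (101.5, -5.7), (103.5, 12.5), (105.0, 11.7), (106.5, 11.3), (115.5, 9.2), (118.5, 1.3)]
top 620 660 [(48.5, -7.7), (57.5, 3.4), (67.5, 1.4), (82.5, -1.3), (99.0, -20.1), (104.0, 12.5), (116.0, 9.1)]
scene 540 580 [(48.5, -6.1), (58.0, 9.4), (61.5, -20.3), (101.0, -7.8), (104.5, 20.3), (109.0, -1.3), (116.5, 5.1)]
scene 580 620 [(48.5, -6.6), (58.5, 9.2), (64.5, -1.4), (101.0, -24.7), (105.5, 16.9), (108.5, -1.8), (115.5, 8.3)]
scene 620 660 [(48.5, -7.1), (58.5, 8.6), (100.0, -28.2), (105.0, 20.5), (116.0, 9.0)]
```

Lane centreline confirmed: y = 82.3 at x = 600, yaw 2.85°. I'll carry the pack over the lane.

play_rows(moves=[[0.002,-0.02,0,0,0,3],[0.004,-0.06,0,0,0,7],[0.006,-0.1,0,0,0,11],[0.008,-0.14,0,0,0,15],[0.008,-0.17,0,0,0,16.7],[0.008,-0.182,0,0,0,16.7],[0.008,-0.182,0,0,0,16.7],[0.008,-0.182,0,0,0,16.7],[0.008,-0.182,0,0,0,16.7]])

```text
time: 18.18
ee_pos: [586.3, 83.3, 141.1]
orientation: [-0.0, 0.688, 0.725, 0.0]
ft_force: [-1.1, 0.3, -0.2]
opening: 50.2
```

```bash
python3 - <<'E'
from meas import *
for i in range(2):
    a=camera('scene')
    s=ctrl.sense();print(s['time'],s['ee_pos'].round(1) if hasattr(s['ee_pos'],'round') else s['ee_pos'],s['ft_force'],s['orientation'],s['opening'])
cv2.imwrite('pics/s6b.png',cv2.resize(a[150:290,290:390],None,fx=5,fy=4.2,interpolation=cv2.INTER_CUBIC)[:,:,::-1])
E
```

```text
18.225 [586.4  83.  141.2] [ 0.08320421 -0.32601946 -1.70307392] [-2.18806459e-04  6.88440094e-01  7.25293145e-01  2.05348461e-04] 49.731346564455485
18.275 [586.4  82.6 141.2] [ 0.02757944 -0.22585828 -0.58317571] [-1.08989351e-04  6.88571379e-01  7.25168545e-01  1.59841675e-04] 50.15616148213838
```

View pics/s6b.png

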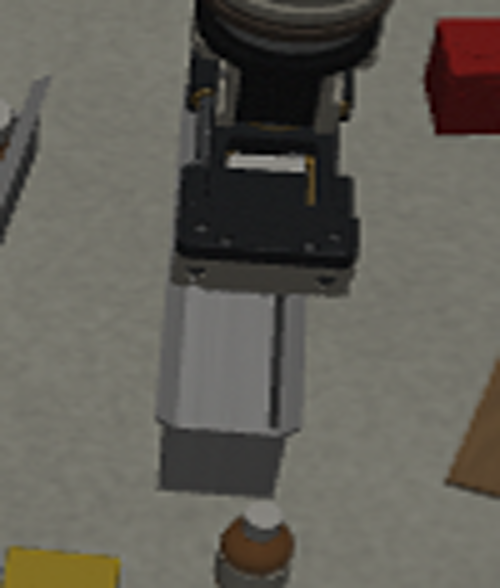

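The tool is over the lane with the pack held (opening 50 mm), and y is settling to about 82. I'll lower it to just inside the walls and check the force.

play_rows(moves=[[0,-0.0003,-0.01,0,0,0],[0,-0.0003,-0.02,0,0,0],[0,-0.0003,-0.03,0,0,0],[0,-0.0003,-0.04,0,0,0],[0,-0.0003,-0.048,0,0,0],[0,-0.0003,-0.055,0,0,0],[0,-0.0003,-0.06,0,0,0],[0,-0.0003,-0.06,0,0,0]])

```text
time: 19.27
ee_pos: [586.3, 80.9, 80.9]
orientation: [-0.0, 0.689, 0.725, -0.0]
ft_force: [0.5, -1.1, -1.6]
opening: 50.0
```

play_rows(moves=[[0,0,-0.006,0,0,0],[0,0,-0.012,0,0,0],[0,0,-0.018,0,0,0],[0,0,-0.024,0,0,0],[0,0,-0.03,0,0,0],[0,0,-0.035,0,0,0],[0,0,-0.038,0,0,0],[0,0,-0.04,0,0,0],[0,0,-0.04,0,0,0]])

```text
time: 20.4
ee_pos: [586.5, 81.0, 41.2]
orientation: [-0.0, 0.689, 0.725, -0.0]
ft_force: [-0.5, -0.0, -1.6]
opening: 49.9
```

Free descent, no contact with the walls. Last 5 mm slowly.

play_rows(moves=[[0,0,-0.002,0,0,0],[0,0,-0.004,0,0,0],[0,0,-0.005,0,0,0],[0,0,-0.005,0,0,0]])

```text
time: 20.9
ee_pos: [586.4, 81.0, 36.4]
orientation: [-0.0, 0.689, 0.725, 0.0]
ft_force: [-1.5, 0.3, 0.7]
opening: 49.8
```

play_rows(moves=[[0,0,-0.001,0,0,0],[0,0,-0.002,0,0,0],[0,0,-0.002,0,0,0]])

```text
time: 21.28
ee_pos: [586.5, 81.0, 36.3]
orientation: [-0.0, 0.689, 0.725, 0.0]
ft_force: [-7.8, -1.0, 17.0]
opening: 49.7
```

The pack is on the floor. I'll take off the load, open partway, lift and move behind it.

play_rows(moves=[[0,0,0.002,0,0,0],[0,0,0.002,0,0,0]])

```text
time: 21.52
ee_pos: [586.8, 81.1, 36.3]
orientation: [0.0, 0.689, 0.725, 0.0]
ft_force: [-1.0, -0.3, 4.6]
opening: 50.0
```

play_rows(moves=[[0,0,0,0,0,0],[0,0,0,0,0,0],[0,0,0,0,0,0],[0,0,0,0,0,0],[0,0,0.01,0,0,0],[0,0,0.03,0,0,0],[0,0,0.06,0,0,0],[0,0,0.1,0,0,0],[0,0,0.1,0,0,0]], hand=0.68)

```text
time: 22.65
ee_pos: [589.8, 81.4, 141.6]
orientation: [0.003, 0.689, 0.724, 0.004]
ft_force: [0.7, -0.4, 0.0]
opening: 62.6
```

play_rows(moves=[[0.02,-0.1,0.03,0,0,0],[0.04,-0.15,0.03,0,0,0],[0.055,-0.2,0.03,0,0,0],[0.055,-0.2,0.03,0,0,0],[0.055,-0.2,0.03,0,0,0],[0.055,-0.2,0.03,0,0,0]], hand=0)

```text
time: 23.4
ee_pos: [641.1, -116.1, 165.9]
orientation: [-0.001, 0.688, 0.725, 0.0]
ft_force: [0.3, 1.2, 0.4]
opening: 6.8
```

```bash
python3 - <<'E'
from meas import *
s=ctrl.sense();print(s['time'],s['ee_pos'],s['ft_force'],s['orientation'],s['opening'])
b=snap('top','t7.png');a=snap('scene','s7.png')
r=lambda x:cv2.resize(x,(390,520),interpolation=cv2.INTER_CUBIC)[:,:,::-1]
cv2.imwrite('pics/v7.png',np.hstack([r(b[150:310,180:300]),r(a[140:300,270:390])]))
for n,im in(('top',b),('scene',a)):
    uv=proj(n,[[586,81.3,65]])[0];u,v=np.round(uv).astype(int);print(u,v)
    packs(n,im,(u-14,v-11,u+14,v+11),thr=150)
    packs(n,im,(u-14,v-11,u+14,v+11))
E
```

```text
23.4 [ 641.08917469 -116.07803118  165.85414175] [0.26451805 1.23678378 0.41629335] [-1.08347454e-03  6.88286519e-01  7.25438030e-01  3.98119276e-04] 6.750650662517187
233 196
top ctr [589.7  80.5] disc [587.9  81.1] sides [36.6 50.8] ang [ -88.5 -177.6]
336 222
scene ctr [588.3  81. ] disc [587.1  81. ] sides [48.8 38.6] ang [-176.8   95. ]
```

View pics/v7.png

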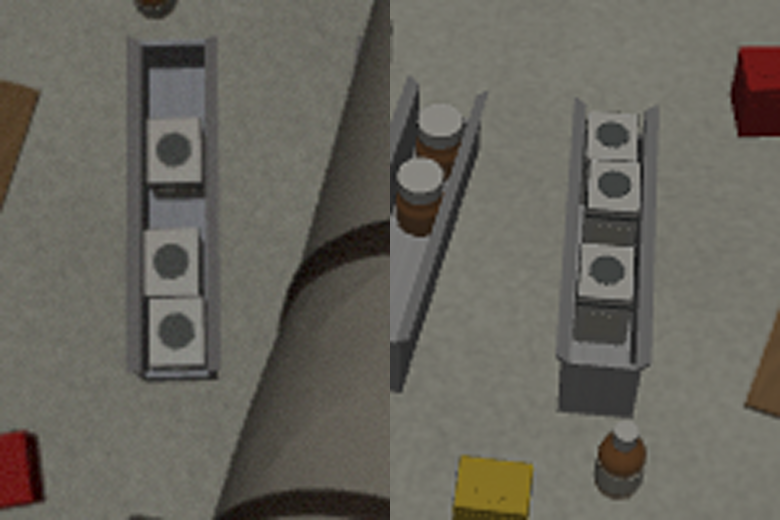

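The new pack stands upright at (587.5,81), behind the closed old pair. I'll go above the space behind it.

play_rows(moves=[[0,0.05,0,0,0,0],[0,0.1,0,0,0,0],[0,0.15,0,0,0,0],[0,0.19,0,0,0,0],[0,0.203,0,0,0,0],[0,0.203,-0.03,0,0,0],[0,0.203,-0.06,0,0,0],[0,0.203,-0.06,0,0,0],[0,0.203,-0.06,0,0,0],[0,0.203,-0.06,0,0,0]])

```text
time: 24.75
ee_pos: [642.6, 83.9, 107.9]
orientation: [0.001, 0.689, 0.724, 0.001]
ft_force: [-0.6, -0.2, -0.0]
opening: 0.5
```

play_rows(moves=[[-0.001,0.0005,-0.02,0,0,0],[-0.001,0.0005,-0.04,0,0,0],[-0.001,0.0005,-0.055,0,0,0],[-0.001,0.0005,-0.065,0,0,0],[-0.001,0.0005,-0.073,0,0,0],[-0.001,0.0005,-0.073,0,0,0]])

```text
time: 25.5
ee_pos: [640.1, 84.4, 32.5]
orientation: [-0.0, 0.689, 0.725, -0.0]
ft_force: [-1.0, -0.0, -0.7]
opening: 0.7
```

play_rows(moves=[[-0.006,-0.0003,0,0,0,0],[-0.012,-0.0006,0,0,0,0],[-0.018,-0.0009,0,0,0,0],[-0.024,-0.0012,0,0,0,0],[-0.03,-0.0015,0,0,0,0],[-0.034,-0.0017,0,0,0,0],[-0.038,-0.0019,0,0,0,0],[-0.038,-0.0019,0,0,0,0]])

```text
time: 26.5
ee_pos: [601.9, 82.6, 33.1]
orientation: [-0.0, 0.689, 0.725, -0.0]
ft_force: [-0.2, 0.8, -0.3]
opening: 0.5
```

play_rows(moves=[[-0.002,-0.0001,0,0,0,0],[-0.004,-0.0002,0,0,0,0],[-0.005,-0.0003,0,0,0,0],[-0.005,-0.0003,0,0,0,0]])

```text
time: 27.0
ee_pos: [597.2, 82.2, 33.0]
orientation: [-0.0, 0.689, 0.725, -0.0]
ft_force: [0.4, -0.8, 0.8]
opening: 0.3
```

play_rows(moves=[[-0.0015,-0.0001,0,0,0,0],[-0.003,-0.0002,0,0,0,0],[-0.0045,-0.0002,0,0,0,0],[-0.0045,-0.0002,0,0,0,0]])

```text
time: 27.5
ee_pos: [596.0, 82.2, 34.4]
orientation: [0.002, 0.689, 0.724, 0.002]
ft_force: [7.0, 0.9, 0.5]
opening: 0.3
```

Contact at 596.0, as expected (596.2). I'll back off, lift, clear out sideways and check.

play_rows(moves=[[0.01,0.0005,0,0,0,0],[0.018,0.001,0,0,0,0],[0.018,0.001,0.04,0,0,0],[0.018,0.001,0.09,0,0,0],[0.018,0.001,0.15,0,0,0],[0.018,-0.05,0.17,0,0,0],[0.018,-0.1,0.17,0,0,0],[0.018,-0.15,0.17,0,0,0],[0.018,-0.2,0.17,0,0,0],[0.018,-0.22,0.17,0,0,0],[0.018,-0.22,0.17,0,0,0],[0.018,-0.22,0.17,0,0,0]])

```text
time: 29.0
ee_pos: [611.2, -135.0, 202.8]
orientation: [-0.001, 0.688, 0.725, 0.0]
ft_force: [0.4, 0.1, -0.5]
opening: 0.1
```

```bash
python3 - <<'E'
from meas import *
s=ctrl.sense();print(s['time'],s['ee_pos'],s['ft_force'],np.abs(s['qd']).max())
b=snap('top','t8.png');a=snap('scene','s8.png')
r=lambda x:cv2.resize(x,(390,520),interpolation=cv2.INTER_CUBIC)[:,:,::-1]
cv2.imwrite('pics/v8.png',np.hstack([r(b[150:310,180:300]),r(a[140:300,270:390])]))
k=8
for n,im in(('top',b),('scene',a)):
  for P in([454,75],[504,77.6],[554,80]):
    u,v=np.round(proj(n,[[*P,65]])[0]).astype(int);h=7
    g=cv2.cvtColor(cv2.resize(im[v-h:v+h+1,u-h:u+h+1],None,fx=k,fy=k,interpolation=cv2.INTER_CUBIC),cv2.COLOR_RGB2GRAY)
    m=(g<(int(g.max())+int(g.min()))/2).astype(np.uint8)
    _,lab,st,ct=cv2.connectedComponentsWithStats(m);c=min(range(1,len(ct)),key=lambda i:np.hypot(*(ct[i]-g.shape[0]/2))+(1e3 if st[i,4]<1000 else 0))
    print(n,P,at(n,[(ct[c]+.5)/k-.5+[u-h,v-h]],65)[0].round(1),st[c,4])
E
```

```text
29.0 [ 611.22454653 -135.03637376  202.84765204] [ 0.39653929  0.10501386 -0.54149499] 0.015111380232858596
top [454, 75] [454.2  73.1  65. ] 6210
top [504, 77.6] [504.  79.  65.] 5954
top [554, 80] [556.1  79.4  65. ] 5802
scene [454, 75] [453.3  72.9  65. ] 3611
scene [504, 77.6] [503.3  79.   65. ] 4082
scene [554, 80] [555.3  79.2  65. ] 4480
```

View pics/v8.png

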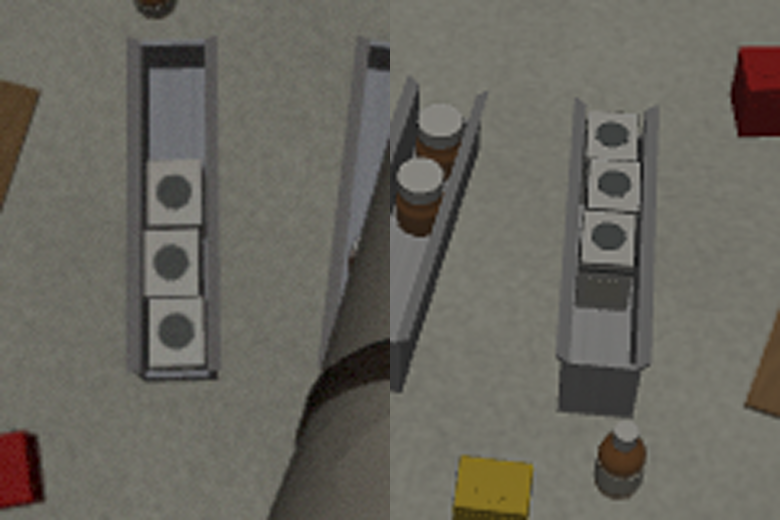

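Both cameras give a–b 50.2 mm and b–new 52.0 mm (limit 57). The packs are upright, the arm is clear and the other things in view haven't moved. Handing in.

```bash
python3 - <<'E'
from h import *
print(workorder.hand_in())
E
```

```text
the job is handed in; nothing more can be done
None
```

The restock is done and handed in at about 29 s of the 72 s allowed; the hand-in reports no verdict. I pushed the two old packs with closed fingers until they stopped against the front stop. I then took the new pack out of the cradle and set it on the flap, where I regripped it across its 50 mm length. From there I lowered it onto the lane floor (force rose on contact), released it, and pushed it up against the row.

**Last checks:**
- **Row:** both cameras agree on centre distances of 50.2 mm (first to second pack) and 52.0 mm (second to new pack), against a limit of 57 mm. All three packs stand upright.
- **Front stop:** the first pack's centre measures about 26 mm from the stop, under the 31 mm limit, and it would move no further when pushed.
- **Surroundings:** the arm ended clear of the packs, with no contact force. The dropper bottle and the other lane's jars look unmoved. The cup, marker and white jar were outside my later close-ups, but the arm did not work on their side below about 165 mm.
- **Disagreement:** there is still a 2 mm gap before the new pack, although the push ended where full contact was expected. The pack may be slightly skewed or have shifted back a little; the gap is well within tolerance.

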